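Ready the nail airbrush: mix the colour, set the air valve

TASK

Get the airbrush ready: pick the orange colour bottle up off its cork coaster, tip it over to about 45 degrees (not past 65) for a second so that its mixing beads roll, and stand it upright again on the coaster and let go of it. Then take the orange crank knob of the purple valve wheel, turn the wheel clockwise until it stops (fully closed), and back it off exactly two full turns. Finish still gripping the crank knob there, do not let go, and leave the other things on the desk where they are.

Things in the scene. Friction and masses are not known exactly. Their poses are not given: they have to be found in the camera images.
- color_mid (a point): centre (half-way up, 39 mm above its foot) of the loose orange colour bottle: round, body 34 mm across from the foot up to 52 mm, slimmer black cap up to 78 mm; about 0.09 kg; its z axis points up through the cap. It stands on the cork coaster.
- coaster_top (a point): middle of the top face of the round cork coaster, 84 mm across, 6 mm thick, fixed to the desk
- valve_hub (a point): on the upright axis of the purple valve wheel, at the top of the wheel's rim (117 mm above the desk at its centre), fixed. The wheel, rim 100 mm over all, lies level on a stem above the white air station (140 x 140 mm, 70 mm tall, fixed to the desk; a gauge and an outlet stick out up to 22 mm at two sides). This point's x axis points from the wheel's axis to where the crank knob stands when the valve is fully closed.
- crank_mid (a point): centre (half-way up, 137 mm above the desk) of the orange crank knob that stands upright on the wheel's rim, 45 mm from the wheel's axis: 18 mm across, 40 mm tall (its top 157 mm above the desk). It spins freely on its own pin, so it can be gripped from above and led round the circle with the gripper keeping its heading.
- valve (a joint): angle of the valve wheel, rad: 0 = fully closed against a hard stop; grows anticlockwise seen from above (opening), 6.283 per turn, up to a stop at three turns. Starts a quarter to about three quarters of a turn open. Turns with even friction of about 0.1 N m (2 to 3 N at the knob), no spring; it stays where it is left.
- polish_pink_mid (a point): centre of a pink polish bottle, 30 mm across, 72 mm tall, loose, to be left alone
- polish_teal_mid (a point): centre of a teal polish bottle, 30 mm across, 72 mm tall, loose, to be left alone
- polish_white_mid (a point): centre of a white polish bottle, 30 mm across, 72 mm tall, loose, to be left alone
- brush_mid (a point): middle of a slim red nail brush, 167 mm long, 8 mm thick, lying on the desk, loose, to be left alone
- file_mid (a point): centre of a grey nail file, 175 x 19 x 5 mm, lying on the desk, loose, to be left alone. Out of reach of the work also stand, fixed: a lilac basket of bottles, a clear tip tray, a white dust extractor, a curing lamp with a purple top and a white pump bottle 158 mm tall, along the far edge and the sides.
Things that resemble listed ones, but are neither listed nor needed, are in the scene too. What is shaped like the part that bears color_mid but yellow is not meant.

How it is judged (in metres and radians):
On the way, in this order (a step that is already met when the one before it is completed fails the run):
1. the colour bottle is lifted off the coaster and tilted to 45 degrees (35 to 55) for half a second (angle between color_mid's own z axis and vertical between 0.61 and 0.96 rad and height (world z) of color_mid above 0.07 m), for 0.5 s.
2. the bottle stands upright on the coaster again, let go (angle between color_mid's own z axis and vertical below 0.1 rad and horizontal distance between color_mid and coaster_top below 0.03 m and height (world z) of color_mid below 0.05 m and contact force between the fingers and color_bottle below 0.1 N), for 0.2 s.
3. the valve wheel is turned fully closed, against its stop (value of joint valve below 0.1 rad), for 0.2 s.
At the end, for the whole second after the job is handed in: The valve rests two turns (12.57 rad) open from its stop, within 0.2 rad, the crank knob still gripped (over 3 N, knob within 20 mm of the grasp point in plan); the colour bottle stands upright on the coaster, its centre within 30 mm of the coaster's (value of joint valve between 12.366 and 12.766 rad and velocity of joint valve between -0.1 and 0.1 rad/s and contact force between the fingers and crank above 3 N and horizontal distance between the grasp point and crank_mid below 0.02 m and angle between color_mid's own z axis and vertical below 0.1 rad and horizontal distance between color_mid and coaster_top below 0.03 m and height (world z) of color_mid below 0.05 m); the arm keeps its last pose, push and grip.
It fails at once if the colour bottle tips past 65 degrees (angle between color_mid's own z axis and vertical above 1.15 rad).
It fails at once if another thing on the desk is shifted more than 30 mm (distance of any of polish_pink_mid, polish_teal_mid, polish_white_mid, brush_mid, file_mid from where it was at the start of the episode above 0.03 m).
It also fails if it takes over 72 s, if anything falls off the work surface, if the arm or the gripper's body presses on something with over 40 N, if the wrist force passes 120 N, or if a joint passes its speed limit or range.

ROBOT

A 6-joint arm with a two-finger parallel gripper is mounted at the origin on the work surface. World frame = base frame: x ahead of the robot, y to its left, z up, the work surface at z = 0. Lengths are in m, angles in degrees, forces in N, time in s.
With the tool pointing down it reaches from about 0.35 to 1 m from the base axis. Payload 7.1 kg.
Tool frame: the origin (TCP) lies where the fingers leave the gripper's body, on its centre line; the fingertips stand tcp_to_tips ahead of it and the grasp point (between the pads) lies 54 mm ahead of it (tcp_to_tips is the distance from the TCP to the fingertips, in m); z points along the fingers, y is the line along which they close (so a half turn about z gives the same grasp; the last joint's range is limited). The gripper opens to 85 mm and grips with 20 to 120 N. Pads are 22 mm wide; open, the fingers measure 114 mm over their backs; the gripper's body (76 mm by 85 mm) begins 54 mm behind the grasp point. The pads swing forward as they close: fully open they stand 13 mm farther back than shut.
Start: joints at [73.052, 24.242, 93.386, -0, 62.372, -1.089], TCP at [0.171, 0.601, 0.304] pointing down, gripper open.
Joint ranges: [-172.04, 172.04], [-51.8, 120.97], [4.93, 147.93], [-75.15, 255.16], [6.16, 154.13], [-145.62, 145.62]. Speed limits (degrees/s): [136.94, 136.94, 172.46, 180, 180, 180].

INTERFACE

Orientations are given as a 3x3 rotation matrix whose columns are the frame's x, y, z axes.
In Python, from rig import get_state, grab_frame, close_job, tcp_to_tips gives the robot as it stands. The module is installed in compiled form; this text tells all that it offers.
- The arm moves only by the tool servo_tool, never from a script. Its argument "deltas" is a list of rows, each an object with "gripper": the opening, from 0 (shut) to 1 (fully open); "offset": the shift along the tool's x, y, z each as a share of 40 mm, from -1 to 1, a list of three; "delta_rot": the turn, a rotation vector about the tool's x, y, z each as a share of 0.1 rad, from -1 to 1, a list of three. A call has exactly 10 rows; each row shifts and turns the commanded pose from where the row before left it, along the tool's axes as they then stand; what a row does not reach is not made up. A row lasts 1/12 s, in which the tool goes at most 41.7 mm and 7.16 degrees, less where a joint would pass 70% of its speed; a pose out of reach is approached as far as the arm can. A call with a number of a shift or a turn outside -1 to 1 is refused whole. A call with a gripper value outside its range is refused whole. The fingers move at their own pace and stop on an object; "grip_force" is the grip in N (left out, the last holds). Time passes only in rows, so rows that do not move let the fingers close, or fill a call up. It gives the time, the measured TCP pose, the force, the opening and the grip force at its end, in the units of the state.
- get_state(): the state, without advancing time (a new reading comes with each control period).
- grab_frame(name): name is "scene" or "top" or "wrist"; returns a dict with "pixels" (400x640x3 uint8, red, green, blue), "fx", "fy", "cx", "cy" (pixels), "dist" ([k1, k2, p1, p2, k3] as OpenCV has them; the pictures are not rectified), "world_from_camera" (4x4, takes a point from camera to world coordinates); the wrist camera has in their place "mount" (4x4, takes a point from camera to tool coordinates, whose origin is the TCP and whose axes are the flange's). Camera axes: x right, y up, looking along -z (the intrinsics and any distortion apply to the point x, -y, -z); pixel columns grow to the right and rows downward; lengths in m; the calibration is good to about 2 mm. A picture is of the moment at which its call begins: read the wrist's pose just before it. There is no depth.
- close_job(): hands the job in; it is judged then, once.
The state is a dict: "time_s": time; "joint_pos": joint angles; "joint_velocities": joint speeds; "tau": joint torques, N m; "position": TCP position; "ee_rot": TCP orientation; "ft_force": force on the tool from outside, world axes, zero at the start; "moment": the same for the moment, N m; "gripper_width": finger opening in m; "grip_force": force on a finger pad.
Only numpy, scipy, OpenCV 4.12 (cv2) and the standard library are available. Lean on these libraries where they do the work, as an engineer would, in place of code of your own. Each camera call takes 0.05 s, during which the arm holds its last target. There are 200 camera calls.

## Working session

There is one attempt and no reset: what is moved stays moved. The work goes in short steps, Python scripts to look and compute and a tool call to move; the robot and the scene stay as the last step left them, time stands still between calls to the robot, and variables do not carry over. Pictures are saved under pics/ and viewed, at most 10 in all, crops included, and the job is handed in when it is done.

Besides the shell and the picture viewer there is one more tool, called after "Call:" as name([rows], argument=value, ...), one row to a line, values as JSON. servo_tool: Moves the arm, as the interface text tells. Shift numbers are shares of 40 mm and turn numbers shares of 0.1 rad, none past 1 either way. Its arguments: {"type":"object","properties":{"deltas":{"type":"array"},"grip_force":{"type":"number"}},"required":["deltas"]}

```bash
mkdir -p pics
python3 - <<'E'
from rig import *
import cv2,numpy as np
s=get_state();print(s, tcp_to_tips)
for n in("scene","top"):
    f=grab_frame(n);cv2.imwrite(f"pics/{n}0.png",f["pixels"][:,:,::-1]);print(n,f["fx"],f["cx"],f["cy"],f["dist"],np.round(f["world_from_camera"],3).tolist())
E
```

```text
{'time_s': 0.0, 'joint_pos': array([ 7.30535982e+01,  2.42839451e+01,  9.34319917e+01, -7.02951035e-04,
        6.23715319e+01, -1.09049690e+00]), 'joint_velocities': array([ 0.10531988, -0.03718557,  0.06526207,  0.03309345, -0.02522669,
        0.01959461]), 'tau': array([ 2.02772011e-03, -5.57380629e+01, -2.81751966e+01,  1.57793174e-04,
        7.19049989e-03, -4.14142994e-05]), 'position': array([0.17063236, 0.60080437, 0.30314706]), 'ee_rot': array([[-9.61953418e-01,  2.73213164e-01, -4.34575631e-04],
       [ 2.73213509e-01,  9.61952305e-01, -1.46349549e-03],
       [ 1.81947957e-05, -1.52654642e-03, -9.99998835e-01]]), 'ft_force': array([-0.53704784,  0.75324333,  0.17308195]), 'moment': array([-0.02030866, -0.01178693, -0.01464822]), 'grip_force': 0.0, 'gripper_width': 0.08564284224371381} 0.0726
scene 506.66860602736233 321.4687842120954 209.84896310158393 [-0.12937754  0.          0.          0.          0.        ] [[0.871, -0.33, 0.364, 1.097], [0.491, 0.564, -0.664, -1.055], [0.014, 0.757, 0.653, 1.141], [0.0, 0.0, 0.0, 1.0]]
top 444.92167342412165 317.86880677023737 205.3269845937347 [-0.07861706  0.          0.          0.          0.        ] [[0.019, 0.982, -0.19, 0.262], [-1.0, 0.019, -0.002, 0.002], [0.002, 0.19, 0.982, 1.458], [0.0, 0.0, 0.0, 1.0]]
```

View pics/scene0.png

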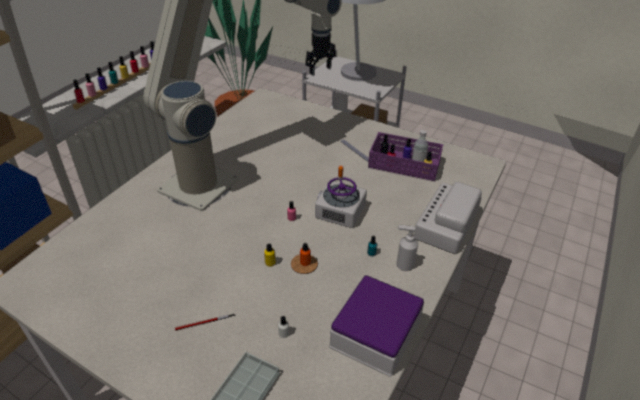

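View pics/top0.png

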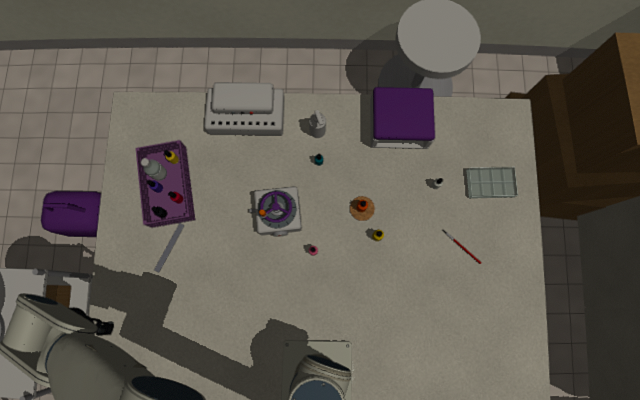

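Top view: the orange bottle on its cork coaster is at about (361,206) and the yellow lookalike, not on a coaster, is at (377,235). The wheel is at (277,208) with the orange knob at (263,212). I'll take the bottle at (361,206), since it is orange and stands on the coaster, and check it in an enlarged crop.

```bash
cat > h.py <<'E'
from rig import *
import cv2,numpy as np
def K(f): return np.array([[f["fx"],0,f["cx"]],[0,f["fy"],f["cy"]],[0,0,1.]])
def wfc(f,s=None):
    if "mount" in f:
        T=np.eye(4);T[:3,:3]=s["ee_rot"];T[:3,3]=s["position"];return T@np.array(f["mount"])
    return np.array(f["world_from_camera"])
def p2w(f,uv,z,s=None):
    T=wfc(f,s);x,y=cv2.undistortPoints(np.array([[uv]],float),K(f),np.array(f["dist"]))[0,0]
    d=T[:3,:3]@[x,-y,-1];return T[:3,3]+d*(z-T[2,3])/d[2]
def w2p(f,P,s=None):
    T=wfc(f,s);R=T[:3,:3]@np.diag([1,-1,-1.]);r=cv2.Rodrigues(R.T)[0]
    return cv2.projectPoints(np.array(P,float).reshape(-1,3),r,-R.T@T[:3,3],K(f),np.array(f["dist"]))[0][:,0]
E
python3 - <<'E'
from h import *
f=grab_frame("top");g=grab_frame("scene")
a=cv2.resize(f["pixels"][170:270,240:400],None,fx=5,fy=5,interpolation=cv2.INTER_CUBIC)[:300*2][:500]
cv2.imwrite("pics/c.png",a[:,:,::-1])
for n,uv,z in[("coaster",(362,208),.006),("bottletop",(361,206),.08),("yellow",(378,235),.05),("hub",(276,209),.117),("knob",(262,212),.157),("pink",(313,250),.05),("teal",(319,159),.05)]: print(n,p2w(f,uv,z).round(3))
for n,uv,z in[("coaster",(305,264),.006),("knobtop",(341,167),.157),("hub",(342,187),.117)]: print(n,p2w(g,uv,z).round(3))
E
```

```text
coaster [ 0.537 -0.142  0.006]
bottletop [ 0.529 -0.132  0.08 ]
yellow [ 0.442 -0.189  0.05 ]
hub [0.507 0.132 0.117]
knob [0.49  0.17  0.157]
pink [0.39  0.017 0.05 ]
teal [0.69  0.003 0.05 ]
coaster [ 0.546 -0.148  0.006]
knobtop [0.499 0.166 0.157]
hub [0.529 0.119 0.117]
```

View pics/c.png

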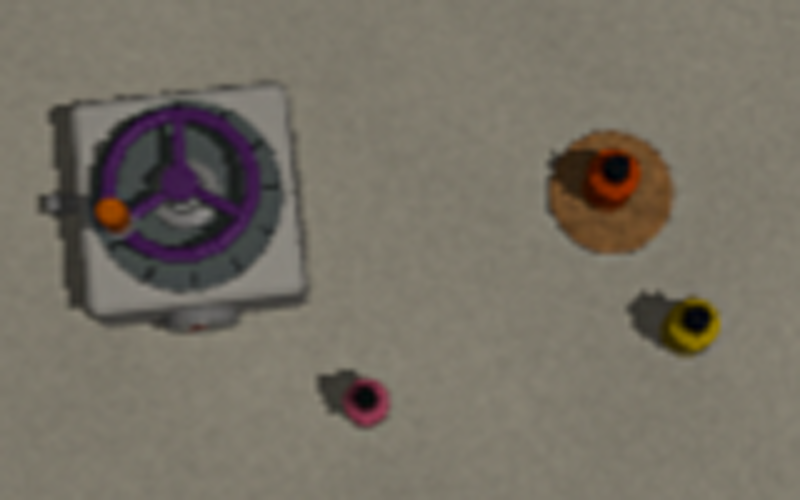

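The crop confirms it: the orange bottle with the black cap stands on the cork coaster at crop (611,191), and the yellow one at (692,325) stands on the bare desk. The orange knob top is at crop (111,210) and the wheel centre at (178,185). I'll start turning the tool towards world axes while I work out the refined positions.

Run:
```python
from h import *
f=grab_frame("top")
for n,c,z in[("coaster",(611,191),.006),("captop",(617,166),.084),("rim",(178,185),.117),("knobtop",(111,209),.157)]: print(n,p2w(f,(240+c[0]/5-.4,170+c[1]/5-.4),z).round(4))
```

```text
coaster [ 0.5372 -0.1418  0.006 ]
captop [ 0.5386 -0.1379  0.084 ]
rim [0.5148 0.1351 0.117 ]
knobtop [0.492  0.1704 0.157 ]
```

Call:
servo_tool([
  {"gripper": 1,"offset": [0,0,0],"delta_rot": [0,0,1]},
  {"gripper": 1,"offset": [0,0,0],"delta_rot": [0,0,1]},
  {"gripper": 1,"offset": [0,0,0],"delta_rot": [0,0,1]},
  {"gripper": 1,"offset": [0,0,0],"delta_rot": [0,0,1]},
  {"gripper": 1,"offset": [0,0,0],"delta_rot": [0,0,1]},
  {"gripper": 1,"offset": [0,0,0],"delta_rot": [0,0,1]},
  {"gripper": 1,"offset": [0,0,0],"delta_rot": [0,0,1]},
  {"gripper": 1,"offset": [0,0,0],"delta_rot": [0,0,1]},
  {"gripper": 1,"offset": [0,0,0],"delta_rot": [0,0,1]},
  {"gripper": 1,"offset": [0,0,0],"delta_rot": [0,0,1]},
])

```text
time_s: 1.08
position: [0.1708, 0.6011, 0.3038]
ee_rot: [[-0.285, 0.959, -0.0], [0.959, 0.285, -0.0], [-0.0, -0.0, -1.0]]
ft_force: [0.5, 1.3, 0.6]
gripper_width: 0.0854
grip_force: 0.0
```

Call:
servo_tool([
  {"gripper": 1,"offset": [0,0,0],"delta_rot": [0,0,0.963]},
  {"gripper": 1,"offset": [0,0,0],"delta_rot": [0,0,0.963]},
  {"gripper": 1,"offset": [0,0,0],"delta_rot": [0,0,0.963]},
  {"gripper": 1,"offset": [-0.88,0.44,0],"delta_rot": [0,0,0]},
  {"gripper": 1,"offset": [-0.88,0.44,0],"delta_rot": [0,0,0]},
  {"gripper": 1,"offset": [-0.88,0.44,0],"delta_rot": [0,0,0]},
  {"gripper": 1,"offset": [-0.88,0.44,0],"delta_rot": [0,0,0]},
  {"gripper": 1,"offset": [-0.88,0.44,0],"delta_rot": [0,0,0]},
  {"gripper": 1,"offset": [-0.88,0.44,0],"delta_rot": [0,0,0]},
  {"gripper": 1,"offset": [-0.88,0.44,0],"delta_rot": [0,0,0]},
])

```text
time_s: 1.92
position: [0.2956, 0.3537, 0.304]
ee_rot: [[-0.006, 1.0, 0.0], [1.0, 0.006, 0.0], [0.0, 0.0, -1.0]]
ft_force: [0.2, 0.0, 0.2]
gripper_width: 0.0856
grip_force: 0.0
```

Call:
servo_tool([
  {"gripper": 1,"offset": [-0.88,0.44,0],"delta_rot": [0,0,0]},
  {"gripper": 1,"offset": [-0.88,0.44,0],"delta_rot": [0,0,0]},
  {"gripper": 1,"offset": [-0.88,0.44,0],"delta_rot": [0,0,0]},
  {"gripper": 1,"offset": [-0.88,0.44,0],"delta_rot": [0,0,0]},
  {"gripper": 1,"offset": [-0.88,0.44,0],"delta_rot": [0,0,0]},
  {"gripper": 1,"offset": [-0.88,0.44,0],"delta_rot": [0,0,0]},
  {"gripper": 1,"offset": [-0.88,0.44,0],"delta_rot": [0,0,0]},
  {"gripper": 1,"offset": [-0.88,0.44,0],"delta_rot": [0,0,0]},
  {"gripper": 1,"offset": [-0.88,0.44,0],"delta_rot": [0,0,0]},
  {"gripper": 1,"offset": [-0.88,0.44,0],"delta_rot": [0,0,0]},
])

```text
time_s: 2.75
position: [0.4735, 0.0023, 0.3041]
ee_rot: [[-0.005, 1.0, 0.001], [1.0, 0.005, 0.0], [0.0, 0.001, -1.0]]
ft_force: [1.2, 0.3, -0.1]
gripper_width: 0.0856
grip_force: 0.0
```

Call:
servo_tool([
  {"gripper": 1,"offset": [-0.705,0.32,0.5],"delta_rot": [0,0,-0.05]},
  {"gripper": 1,"offset": [-0.705,0.32,0.5],"delta_rot": [0,0,0]},
  {"gripper": 1,"offset": [-0.705,0.32,0.5],"delta_rot": [0,0,0]},
  {"gripper": 1,"offset": [-0.705,0.32,0.5],"delta_rot": [0,0,0]},
  {"gripper": 1,"offset": [-0.705,0.32,0.5],"delta_rot": [0,0,0]},
  {"gripper": 1,"offset": [0,0,0],"delta_rot": [0,0,0]},
  {"gripper": 1,"offset": [0,0,0],"delta_rot": [0,0,0]},
  {"gripper": 1,"offset": [0,0,0],"delta_rot": [0,0,0]},
  {"gripper": 1,"offset": [0,0,0],"delta_rot": [0,0,0]},
  {"gripper": 1,"offset": [0,0,0],"delta_rot": [0,0,0]},
])

```text
time_s: 3.58
position: [0.5383, -0.1352, 0.2049]
ee_rot: [[-0.011, 1.0, 0.001], [1.0, 0.011, -0.0], [-0.0, 0.001, -1.0]]
ft_force: [-0.2, 0.0, 0.2]
gripper_width: 0.0852
grip_force: 0.0
```

Run:
```python
from h import *
s=get_state();f=grab_frame("wrist");im=f["pixels"].copy()
print(s["position"],np.round(f["mount"],3).tolist())
print(w2p(f,[[.537,-.142,.006],[.538,-.14,.084]],s))
cv2.imwrite("pics/w1.png",im[:,:,::-1])
```

```text
[ 0.53831217 -0.13519338  0.20488249] [[0.001, 0.947, 0.322, 0.083], [1.0, -0.001, 0.0, -0.001], [0.0, 0.322, -0.947, -0.069], [0.0, 0.0, 0.0, 1.0]]
[[319.89422279 195.37691451]
 [321.54052418 233.02276757]]
```

View pics/w1.png

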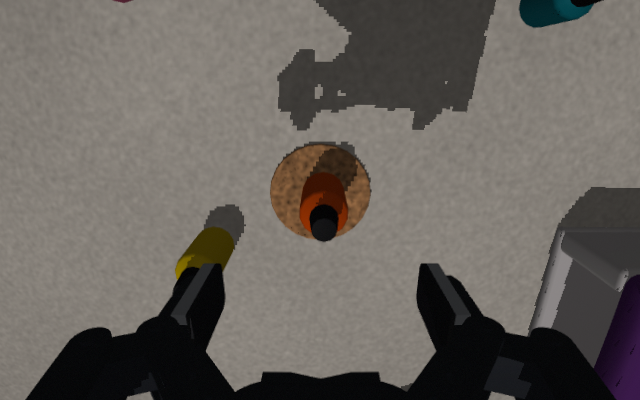

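The wrist view shows the coaster at about (321,191) and the cap top at (323,228). That is within 4 mm of my estimate, giving a bottle centre near (0.539,-0.138). Now I'll descend and grip.

Call:
servo_tool([
  {"gripper": 1,"offset": [-0.07,0.02,0.27],"delta_rot": [0,0,0.1]},
  {"gripper": 1,"offset": [0,0,0.4],"delta_rot": [0,0,0]},
  {"gripper": 1,"offset": [0,0,0.4],"delta_rot": [0,0,0]},
  {"gripper": 1,"offset": [0,0,0.4],"delta_rot": [0,0,0]},
  {"gripper": 1,"offset": [0,0,0.4],"delta_rot": [0,0,0]},
  {"gripper": 1,"offset": [0,0,0.4],"delta_rot": [0,0,0]},
  {"gripper": 1,"offset": [0,0,0.4],"delta_rot": [0,0,0]},
  {"gripper": 1,"offset": [0,0,0],"delta_rot": [0,0,0]},
  {"gripper": 1,"offset": [0,0,0],"delta_rot": [0,0,0]},
  {"gripper": 1,"offset": [0,0,0],"delta_rot": [0,0,0]},
])

```text
time_s: 4.47
position: [0.5394, -0.1388, 0.0976]
ee_rot: [[-0.0, 1.0, 0.001], [1.0, 0.0, -0.0], [-0.0, 0.001, -1.0]]
ft_force: [-0.2, -0.3, 0.6]
gripper_width: 0.0855
grip_force: 0.0
```

Call:
servo_tool([
  {"gripper": 0.3,"offset": [0,0,0],"delta_rot": [0,0,0]},
  {"gripper": 0.3,"offset": [0,0,0],"delta_rot": [0,0,0]},
  {"gripper": 0.3,"offset": [0,0,0],"delta_rot": [0,0,0]},
  {"gripper": 0.3,"offset": [0,0,0],"delta_rot": [0,0,0]},
  {"gripper": 0.3,"offset": [0,0,0],"delta_rot": [0,0,0]},
  {"gripper": 0.3,"offset": [0,0,0],"delta_rot": [0,0,0]},
  {"gripper": 0.3,"offset": [0,0,0],"delta_rot": [0,0,0]},
  {"gripper": 0.3,"offset": [0,0,0],"delta_rot": [0,0,0]},
  {"gripper": 0.3,"offset": [0,0,0],"delta_rot": [0,0,0]},
  {"gripper": 0.3,"offset": [0,0,0],"delta_rot": [0,0,0]},
], grip_force=40)

```text
time_s: 5.3
position: [0.5394, -0.139, 0.0978]
ee_rot: [[0.0, 1.0, 0.001], [1.0, -0.0, -0.0], [-0.0, 0.001, -1.0]]
ft_force: [-0.9, -0.5, 5.7]
gripper_width: 0.0329
grip_force: 39.4
```

Call:
servo_tool([
  {"gripper": 0.3,"offset": [0,0,-0.2],"delta_rot": [0,0,0]},
  {"gripper": 0.3,"offset": [0,0,-0.4],"delta_rot": [0,0,0]},
  {"gripper": 0.3,"offset": [0,0,-0.4],"delta_rot": [0,0,0]},
  {"gripper": 0.3,"offset": [0,0,-0.4],"delta_rot": [0,0,0]},
  {"gripper": 0.3,"offset": [0,0,-0.4],"delta_rot": [0,0,0]},
  {"gripper": 0.3,"offset": [0,0,-0.4],"delta_rot": [0,0,0]},
  {"gripper": 0.3,"offset": [0,0,-0.4],"delta_rot": [0,0,0]},
  {"gripper": 0.3,"offset": [0,0,-0.4],"delta_rot": [0,0,0]},
  {"gripper": 0.3,"offset": [0,0,-0.2],"delta_rot": [0,0,0]},
  {"gripper": 0.3,"offset": [0,0,0],"delta_rot": [0,0,0]},
])

```text
time_s: 6.13
position: [0.54, -0.1391, 0.2272]
ee_rot: [[-0.0, 1.0, 0.004], [1.0, 0.0, -0.001], [-0.001, 0.004, -1.0]]
ft_force: [0.3, 0.3, -0.7]
gripper_width: 0.0328
grip_force: 40.0
```

Call:
servo_tool([
  {"gripper": 0.3,"offset": [0,0,0],"delta_rot": [-0.4,0,0]},
  {"gripper": 0.3,"offset": [0,0,0],"delta_rot": [-0.9,0,0]},
  {"gripper": 0.3,"offset": [0,0,0],"delta_rot": [-0.9,0,0]},
  {"gripper": 0.3,"offset": [0,0,0],"delta_rot": [-0.9,0,0]},
  {"gripper": 0.3,"offset": [0,0,0],"delta_rot": [-0.9,0,0]},
  {"gripper": 0.3,"offset": [0,0,0],"delta_rot": [-0.9,0,0]},
  {"gripper": 0.3,"offset": [0,0,0],"delta_rot": [-0.9,0,0]},
  {"gripper": 0.3,"offset": [0,0,0],"delta_rot": [-0.9,0,0]},
  {"gripper": 0.3,"offset": [0,0,0],"delta_rot": [-0.9,0,0]},
  {"gripper": 0.3,"offset": [0,0,0],"delta_rot": [-0.25,0,0]},
])

```text
time_s: 6.97
position: [0.5404, -0.1324, 0.2241]
ee_rot: [[-0.017, 0.818, 0.575], [1.0, 0.0, 0.029], [0.024, 0.575, -0.818]]
ft_force: [-0.1, 0.4, -1.4]
gripper_width: 0.0326
grip_force: 40.0
```

Run:
```python
from h import *
s=get_state();print(s["joint_pos"].round(1))
f=grab_frame("wrist");g=grab_frame("scene")
c=w2p(g,s["position"]+s["ee_rot"][:,2]*.054)[0].astype(int)
a=cv2.resize(g["pixels"][c[1]-50:c[1]+50,c[0]-45:c[0]+45],None,fx=4,fy=4,interpolation=cv2.INTER_CUBIC)
b=f["pixels"][:,140:500]
cv2.imwrite("pics/t.png",np.hstack([a,b])[:,:,::-1])
```

```text
[-20.3  20.2 121.8  69.1  14.1 -85.5]
```

View pics/t.png

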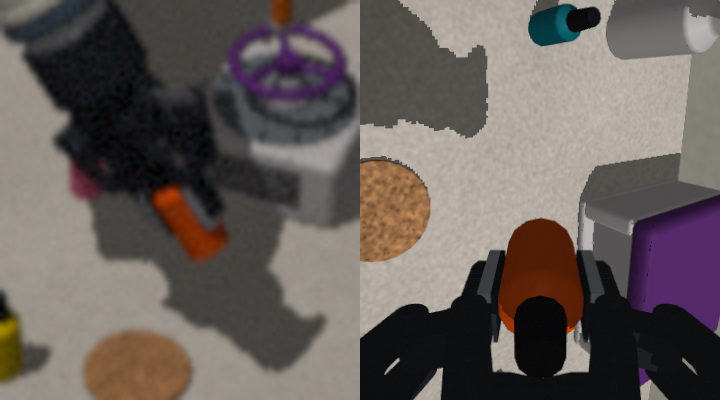

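The bottle is firmly held and tilted about 35° outward, but joint 5 is close to the wrist singularity at 14°. I'll undo this and tilt the other way, where joint 5 has room.

Call:
servo_tool([
  {"gripper": 0.3,"offset": [0,0,0],"delta_rot": [0.3,0,0]},
  {"gripper": 0.3,"offset": [0,0,0],"delta_rot": [0.5,0,0]},
  {"gripper": 0.3,"offset": [0,0,0],"delta_rot": [0.7,0,0]},
  {"gripper": 0.3,"offset": [0,0,0],"delta_rot": [0.7,0,0]},
  {"gripper": 0.3,"offset": [0,0,0],"delta_rot": [0.7,0,0]},
  {"gripper": 0.3,"offset": [0,0,0],"delta_rot": [0.7,0,0]},
  {"gripper": 0.3,"offset": [0,0,0],"delta_rot": [0.7,0,0]},
  {"gripper": 0.3,"offset": [0,0,0],"delta_rot": [0.7,0,0]},
  {"gripper": 0.3,"offset": [0,0,0],"delta_rot": [0.7,0,0]},
  {"gripper": 0.3,"offset": [0,0,0],"delta_rot": [0.4,0,0]},
])

```text
time_s: 7.9
position: [0.5424, -0.1319, 0.2252]
ee_rot: [[-0.02, 0.999, 0.044], [0.999, 0.019, 0.025], [0.024, 0.044, -0.999]]
ft_force: [0.1, -0.7, -0.4]
gripper_width: 0.0331
grip_force: 40.0
```

```bash
python3 -c "
from h import *
s=get_state();print(s['joint_pos'].round(1),s['ee_rot'].round(3),s['position'])"
```

```text
[-15.7  24.1 106.2   2.8  47.7 -18.7] [[-0.02   0.999  0.044]
 [ 0.999  0.019  0.025]
 [ 0.024  0.044 -0.999]] [ 0.54235981 -0.1319065   0.22518789]
```

Call:
servo_tool([
  {"gripper": 0.3,"offset": [0,0,0],"delta_rot": [0.45,0,0]},
  {"gripper": 0.3,"offset": [0,0,0],"delta_rot": [0.9,0,0]},
  {"gripper": 0.3,"offset": [0,0,0],"delta_rot": [0.9,0,0]},
  {"gripper": 0.3,"offset": [0,0,0],"delta_rot": [0.9,0,0]},
  {"gripper": 0.3,"offset": [0,0,0],"delta_rot": [0.9,0,0]},
  {"gripper": 0.3,"offset": [0,0,0],"delta_rot": [0.9,0,0]},
  {"gripper": 0.3,"offset": [0,0,0],"delta_rot": [0.9,0,0]},
  {"gripper": 0.3,"offset": [0,0,0],"delta_rot": [0.9,0,0]},
  {"gripper": 0.3,"offset": [0,0,0],"delta_rot": [0.9,0,0]},
  {"gripper": 0.3,"offset": [0,0,0],"delta_rot": [0.65,0,0]},
])

```text
time_s: 8.73
position: [0.5423, -0.1321, 0.2246]
ee_rot: [[-0.022, 0.706, -0.708], [1.0, 0.03, -0.001], [0.02, -0.708, -0.706]]
ft_force: [0.0, 0.8, -1.7]
gripper_width: 0.0327
grip_force: 40.1
```

Call:
servo_tool([
  {"gripper": 0.3,"offset": [0,0,0],"delta_rot": [0,0,0]},
  {"gripper": 0.3,"offset": [0,0,0],"delta_rot": [0,0,0]},
  {"gripper": 0.3,"offset": [0,0,0],"delta_rot": [0,0,0]},
  {"gripper": 0.3,"offset": [0,0,0],"delta_rot": [0,0,0]},
  {"gripper": 0.3,"offset": [0,0,0],"delta_rot": [0,0,0]},
  {"gripper": 0.3,"offset": [0,0,0],"delta_rot": [0,0,0]},
  {"gripper": 0.3,"offset": [0,0,0],"delta_rot": [0,0,0]},
  {"gripper": 0.3,"offset": [0,0,0],"delta_rot": [0,0,0]},
  {"gripper": 0.3,"offset": [0,0,0],"delta_rot": [0,0,0]},
  {"gripper": 0.3,"offset": [0,0,0],"delta_rot": [0,0,0]},
])

```text
time_s: 9.57
position: [0.5419, -0.1309, 0.2253]
ee_rot: [[-0.022, 0.71, -0.704], [0.999, 0.036, 0.005], [0.029, -0.704, -0.71]]
ft_force: [0.2, -0.3, -1.4]
gripper_width: 0.0331
grip_force: 40.1
```

Run:
```python
from h import *
s=get_state();print(s["joint_pos"].round(1),s["position"])
f=grab_frame("wrist");g=grab_frame("scene")
c=w2p(g,s["position"]+s["ee_rot"][:,2]*.054)[0].astype(int)
a=cv2.resize(g["pixels"][c[1]-50:c[1]+50,c[0]-45:c[0]+45],None,fx=4,fy=4,interpolation=cv2.INTER_CUBIC)
cv2.imwrite("pics/t2.png",np.hstack([a,f["pixels"][:,140:500]])[:,:,::-1])
```

```text
[-11.6  41.1  85.2  -7.9  97.9 -11.4] [ 0.54192881 -0.13093952  0.22530979]
```

View pics/t2.png

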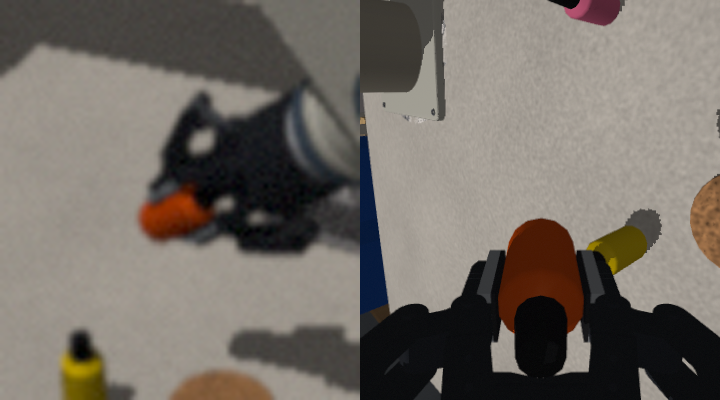

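The bottle is unchanged in the grip, and it held 45° for over 0.8 s. Next I'll compute the exact turn back to upright.

```bash
cat >> h.py <<'E'
from scipy.spatial.transform import Rotation as Ro
def fix(s): return (Ro.from_matrix(s["ee_rot"].T@np.array([[0,1,0],[1,0,0],[0,0,-1.]])).as_rotvec()/.1).round(3)
E
python3 -c "
from h import *
s=get_state();print(fix(s),s['position'])"
```

```text
[-7.815 -0.189  0.324] [ 0.54193226 -0.13091208  0.2252172 ]
```

Call:
servo_tool([
  {"gripper": 0.3,"offset": [0,0,0],"delta_rot": [-0.4,-0.01,0.017]},
  {"gripper": 0.3,"offset": [0,0,0],"delta_rot": [-0.8,-0.02,0.033]},
  {"gripper": 0.3,"offset": [0,0,0],"delta_rot": [-0.9,-0.02,0.037]},
  {"gripper": 0.3,"offset": [0,0,0],"delta_rot": [-0.9,-0.02,0.037]},
  {"gripper": 0.3,"offset": [0,0,0],"delta_rot": [-0.9,-0.02,0.037]},
  {"gripper": 0.3,"offset": [0,0,0],"delta_rot": [-0.9,-0.02,0.037]},
  {"gripper": 0.3,"offset": [0,0,0],"delta_rot": [-0.9,-0.02,0.037]},
  {"gripper": 0.3,"offset": [0,0,0],"delta_rot": [-0.9,-0.02,0.037]},
  {"gripper": 0.3,"offset": [0,0,0],"delta_rot": [-0.8,-0.02,0.033]},
  {"gripper": 0.3,"offset": [0,0,0],"delta_rot": [-0.4,-0.02,0.017]},
])

```text
time_s: 10.5
position: [0.541, -0.1309, 0.2256]
ee_rot: [[0.001, 1.0, 0.002], [1.0, -0.001, -0.0], [-0.0, 0.002, -1.0]]
ft_force: [-0.9, -0.1, -1.6]
gripper_width: 0.0329
grip_force: 40.1
```

Call:
servo_tool([
  {"gripper": 0.3,"offset": [-0.06,0,0.1],"delta_rot": [0,0,0]},
  {"gripper": 0.3,"offset": [-0.06,0,0.3],"delta_rot": [0,0,0]},
  {"gripper": 0.3,"offset": [-0.06,-0.02,0.4],"delta_rot": [0,0,0]},
  {"gripper": 0.3,"offset": [0,-0.02,0.4],"delta_rot": [0,0,0]},
  {"gripper": 0.3,"offset": [0,-0.02,0.4],"delta_rot": [0,0,0]},
  {"gripper": 0.3,"offset": [0,0,0.4],"delta_rot": [0,0,0]},
  {"gripper": 0.3,"offset": [0,0,0.3],"delta_rot": [0,0,0]},
  {"gripper": 0.3,"offset": [0,0,0.2],"delta_rot": [0,0,0]},
  {"gripper": 0.3,"offset": [0,0,0],"delta_rot": [0,0,0]},
  {"gripper": 0.3,"offset": [0,0,0],"delta_rot": [0,0,0]},
])

```text
time_s: 11.33
position: [0.5394, -0.1381, 0.1247]
ee_rot: [[0.0, 1.0, -0.003], [1.0, -0.0, 0.0], [0.0, -0.003, -1.0]]
ft_force: [0.0, 0.5, -1.4]
gripper_width: 0.0326
grip_force: 40.0
```

```bash
python3 -c "
from h import *
s=get_state();print(fix(s),s['position'])"
```

```text
[-0.029 -0.003 -0.001] [ 0.53938801 -0.13812423  0.12465971]
```

Call:
servo_tool([
  {"gripper": 0.3,"offset": [0,0,0.15],"delta_rot": [0,0,0]},
  {"gripper": 0.3,"offset": [0,0,0.2],"delta_rot": [0,0,0]},
  {"gripper": 0.3,"offset": [0,0,0.15],"delta_rot": [0,0,0]},
  {"gripper": 0.3,"offset": [0,0,0.08],"delta_rot": [0,0,0]},
  {"gripper": 0.3,"offset": [0,0,0.04],"delta_rot": [0,0,0]},
  {"gripper": 0.3,"offset": [0,0,0.03],"delta_rot": [0,0,0]},
  {"gripper": 0.3,"offset": [0,0,0.01],"delta_rot": [0,0,0]},
  {"gripper": 0.3,"offset": [0,0,0],"delta_rot": [0,0,0]},
  {"gripper": 0.3,"offset": [0,0,0],"delta_rot": [0,0,0]},
  {"gripper": 0.3,"offset": [0,0,0],"delta_rot": [0,0,0]},
])

```text
time_s: 12.17
position: [0.5395, -0.1381, 0.0991]
ee_rot: [[0.0, 1.0, -0.001], [1.0, -0.0, -0.0], [-0.0, -0.001, -1.0]]
ft_force: [0.5, 0.1, -1.5]
gripper_width: 0.0328
grip_force: 40.1
```

Call:
servo_tool([
  {"gripper": 0.3,"offset": [0,0,0.02],"delta_rot": [0,0,0]},
  {"gripper": 0.3,"offset": [0,0,0.02],"delta_rot": [0,0,0]},
  {"gripper": 0.3,"offset": [0,0,0],"delta_rot": [0,0,0]},
  {"gripper": 0.3,"offset": [0,0,0],"delta_rot": [0,0,0]},
  {"gripper": 0.3,"offset": [0,0,0],"delta_rot": [0,0,0]},
  {"gripper": 0.3,"offset": [0,0,0],"delta_rot": [0,0,0]},
  {"gripper": 0.3,"offset": [0,0,0],"delta_rot": [0,0,0]},
  {"gripper": 0.3,"offset": [0,0,0],"delta_rot": [0,0,0]},
  {"gripper": 0.3,"offset": [0,0,0],"delta_rot": [0,0,0]},
  {"gripper": 0.3,"offset": [0,0,0],"delta_rot": [0,0,0]},
])

```text
time_s: 13.0
position: [0.5395, -0.1382, 0.0978]
ee_rot: [[0.0, 1.0, -0.001], [1.0, -0.0, -0.0], [-0.0, -0.001, -1.0]]
ft_force: [-2.1, 0.4, 5.2]
gripper_width: 0.0329
grip_force: 40.7
```

The foot is on the coaster: the vertical force changed from -1.5 to +5.2 N. Now I'll release it gently.

Call:
servo_tool([
  {"gripper": 0.42,"offset": [0,0,0],"delta_rot": [0,0,0]},
  {"gripper": 0.46,"offset": [0,0,0],"delta_rot": [0,0,0]},
  {"gripper": 0.5,"offset": [0,0,0],"delta_rot": [0,0,0]},
  {"gripper": 0.6,"offset": [0,0,0],"delta_rot": [0,0,0]},
  {"gripper": 0.8,"offset": [0,0,0],"delta_rot": [0,0,0]},
  {"gripper": 1,"offset": [0,0,0],"delta_rot": [0,0,0]},
  {"gripper": 1,"offset": [0,0,0],"delta_rot": [0,0,0]},
  {"gripper": 1,"offset": [0,0,0],"delta_rot": [0,0,0]},
  {"gripper": 1,"offset": [0,0,0],"delta_rot": [0,0,0]},
  {"gripper": 1,"offset": [0,0,0],"delta_rot": [0,0,0]},
])

```text
time_s: 13.83
position: [0.5393, -0.1381, 0.0972]
ee_rot: [[0.0, 1.0, -0.002], [1.0, -0.0, -0.0], [-0.0, -0.002, -1.0]]
ft_force: [0.1, 0.2, 1.1]
gripper_width: 0.0851
grip_force: 0.0
```

Call:
servo_tool([
  {"gripper": 1,"offset": [0,0,-0.3],"delta_rot": [0,0,0]},
  {"gripper": 1,"offset": [0,0,-0.5],"delta_rot": [0,0,0]},
  {"gripper": 1,"offset": [0,0,-0.5],"delta_rot": [0,0,0]},
  {"gripper": 1,"offset": [0,0,-0.5],"delta_rot": [0,0,0]},
  {"gripper": 1,"offset": [0,0,-0.6],"delta_rot": [0,0,0]},
  {"gripper": 1,"offset": [0,0,-0.6],"delta_rot": [0,0,0]},
  {"gripper": 1,"offset": [0,0,-0.6],"delta_rot": [0,0,0]},
  {"gripper": 1,"offset": [0,0,-0.6],"delta_rot": [0,0,0]},
  {"gripper": 1,"offset": [0,0,0],"delta_rot": [0,0,0]},
  {"gripper": 1,"offset": [0,0,0],"delta_rot": [0,0,0]},
])

```text
time_s: 14.67
position: [0.5402, -0.1383, 0.2675]
ee_rot: [[0.0, 1.0, 0.002], [1.0, -0.0, -0.001], [-0.001, 0.002, -1.0]]
ft_force: [-0.1, 0.4, -0.6]
gripper_width: 0.0853
grip_force: 0.0
```

Call:
servo_tool([
  {"gripper": 1,"offset": [0.4,0,0],"delta_rot": [0,0,0]},
  {"gripper": 1,"offset": [0.9,0,0],"delta_rot": [0,0,0]},
  {"gripper": 1,"offset": [0.9,0,0],"delta_rot": [0,0,0]},
  {"gripper": 1,"offset": [0.9,0,0],"delta_rot": [0,0,0]},
  {"gripper": 1,"offset": [0.9,0,0],"delta_rot": [0,0,0]},
  {"gripper": 1,"offset": [0.9,0,0],"delta_rot": [0,0,0]},
  {"gripper": 1,"offset": [0.4,0,0],"delta_rot": [0,0,0]},
  {"gripper": 1,"offset": [0,0,0],"delta_rot": [0,0,0]},
  {"gripper": 1,"offset": [0,0,0],"delta_rot": [0,0,0]},
  {"gripper": 1,"offset": [0,0,0],"delta_rot": [0,0,0]},
])

```text
time_s: 15.5
position: [0.5392, 0.0734, 0.2646]
ee_rot: [[-0.0, 1.0, -0.003], [1.0, 0.0, -0.0], [-0.0, -0.003, -1.0]]
ft_force: [-0.2, -0.1, 0.3]
gripper_width: 0.0852
grip_force: 0.0
```

Run:
```python
from h import *
s=get_state();print(s["joint_pos"].round(1),s["position"],fix(s))
f=grab_frame("wrist");g=grab_frame("top")
print(w2p(f,[[.515,.135,.117],[.492,.170,.157]],s))
a=cv2.resize(g["pixels"][180:260,340:400],None,fx=2.5,fy=2.5,interpolation=cv2.INTER_CUBIC)
im=f["pixels"].copy();im[200:400,490:640]=a
cv2.imwrite("pics/w2.png",im[:,:,::-1])
```

```text
[  6.5  20.5 105.4  -0.   54.3   6.5] [0.53916919 0.07337352 0.26459909] [-0.03   0.005  0.001]
[[284.27001043 117.14866758]
 [226.18555423  52.38937074]]
```

View pics/w2.png

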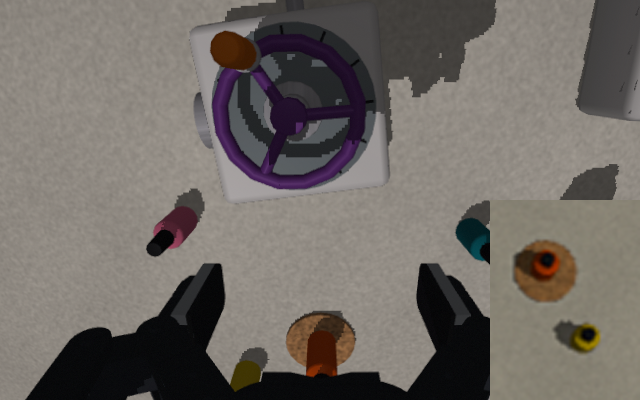

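The bottle stands on the coaster. The rim centre is at about (290,112) and the knob top at about (231,48).

Run:
```python
from h import *
s=get_state();f=grab_frame("wrist")
hsv=cv2.cvtColor(f["pixels"],cv2.COLOR_RGB2HSV)
m=cv2.inRange(hsv,(130,80,40),(160,255,255));m[:20]=0;m[220:]=0;m[:,420:]=0
c=max(cv2.findContours(m,0,2)[0],key=cv2.contourArea);print(cv2.fitEllipse(cv2.convexHull(c)))
m2=cv2.inRange(hsv,(5,150,90),(22,255,255));m2[90:]=0;print(cv2.boundingRect(m2))
h=p2w(f,cv2.fitEllipse(cv2.convexHull(c))[0],.112,s);print(h)
for uv in[(231,48),(233,50)]:
  k=p2w(f,uv,.157,s);print(k,np.hypot(*(k-h)[:2]),np.degrees(np.arctan2(*(k-h)[1::-1])))
```

```text
((285.5615234375, 115.74366760253906), (139.95570373535156, 153.3082733154297), 126.33379364013672)
(0, 0, 0, 0)
[0.5157384  0.13484486 0.112     ]
[0.49489865 0.17149774 0.157     ] 0.04216311960106212 119.62129327954958
[0.49580836 0.17057579 0.157     ] 0.04091339471415277 119.151955375426
```

Run:
```python
from h import *
from scipy.optimize import least_squares as L
s=get_state();f=grab_frame("wrist")
hsv=cv2.cvtColor(f["pixels"],cv2.COLOR_RGB2HSV)
print(hsv[48,225:240:3].tolist(),hsv[60,248].tolist())
m=cv2.inRange(hsv,(130,80,30),(160,255,255));m[220:]=0;m[:,420:]=0
P=[]
for a in np.radians(np.r_[-70:190:5]):   # image rays from (290,112), skip knob (upper left)
  r=np.arange(60,95,.5);x=290+r*np.cos(a);y=112+r*np.sin(a)
  v=m[y.round().astype(int),x.round().astype(int)]>0
  if v.any(): i=np.where(v)[0][-1];P.append(p2w(f,(x[i],y[i]),.112,s)[:2])
P=np.array(P)
o=L(lambda q:np.hypot(*(P-q[:2]).T)-q[2],[.516,.136,.05],loss="soft_l1",f_scale=.001);print(o.x,o.fun.std())
h=o.x[:2]
k=cv2.inRange(hsv,(5,100,60),(18,255,255));k[:20]=0;k[90:]=0;k[:,:190]=0;k[:,290:]=0
ys,xs=np.nonzero(k);print(xs.min(),xs.max(),ys.min(),ys.max(),len(xs))
def sil(q):
  c=h+q[1]*np.array([np.cos(q[0]),np.sin(q[0])]);t=np.arange(0,6.28,.2)
  Q=np.vstack([np.c_[c[0]+.009*np.cos(t),c[1]+.009*np.sin(t),np.full(len(t),z)] for z in(.12,.157)])
  return w2p(f,Q,s).astype(np.float32)
best=min(((lambda M:(np.count_nonzero(M[20:90,190:290]!=k[20:90,190:290]),a,r))(cv2.fillConvexPoly(np.zeros_like(k),cv2.convexHull(sil((a,r))).astype(int),255)) for a in np.radians(np.arange(105,140,1)) for r in(.041,.043,.045,.047)))
print(best,np.degrees(best[1]),h+best[2]*np.array([np.cos(best[1]),np.sin(best[1])]))
```

```text
[[13, 238, 75], [13, 232, 76], [13, 235, 76], [13, 232, 76], [13, 241, 71]] [12, 233, 59]
[0.51732907 0.13529226 0.04836375] 0.00039989900358094365
209 252 30 68 1045
(np.int64(596), np.float64(2.181661564992912), 0.043) 125.00000000000001 [0.49266528 0.1705158 ]
```

Call:
servo_tool([
  {"gripper": 1,"offset": [0.61,-0.286,0],"delta_rot": [0,0,0]},
  {"gripper": 1,"offset": [0.61,-0.286,0],"delta_rot": [0,0,0]},
  {"gripper": 1,"offset": [0.61,-0.286,0],"delta_rot": [0,0,0]},
  {"gripper": 1,"offset": [0.61,-0.286,0],"delta_rot": [0,0,0]},
  {"gripper": 1,"offset": [0,0,0.2],"delta_rot": [0,0,0]},
  {"gripper": 1,"offset": [0,0,0],"delta_rot": [0,0,0]},
  {"gripper": 1,"offset": [0,0,0],"delta_rot": [0,0,0]},
  {"gripper": 1,"offset": [0,0,0],"delta_rot": [0,0,0]},
  {"gripper": 1,"offset": [0,0,0],"delta_rot": [0,0,0]},
  {"gripper": 1,"offset": [0,0,0],"delta_rot": [0,0,0]},
])

```text
time_s: 16.53
position: [0.4943, 0.1708, 0.2575]
ee_rot: [[0.001, 1.0, -0.001], [1.0, -0.001, 0.0], [0.0, -0.001, -1.0]]
ft_force: [0.0, -0.1, 0.3]
gripper_width: 0.0854
grip_force: 0.0
```

Run:
```python
from h import *
s=get_state();f=grab_frame("wrist");im=f["pixels"].copy()
print(s["position"],w2p(f,[[.4935,.171,.157],[.4935,.171,.117],[.5173,.1353,.117]],s).round(1).tolist())
cv2.imwrite("pics/w3.png",im[:,:,::-1])
```

```text
[0.49434645 0.17075906 0.25747091] [[321.3, 240.4], [321.2, 213.5], [355.6, 261.4]]
```

View pics/w3.png

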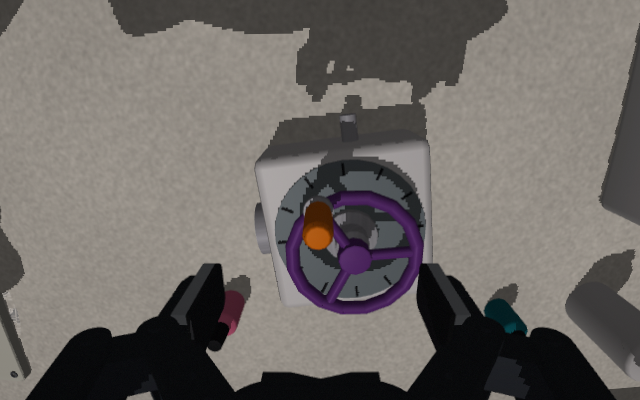

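The knob top centre is at (317.5,236) and the hub disc at (354.5,258). That puts the knob near (0.4913,0.1738) and the hub near (0.5168,0.1368), 45 mm apart as it should be. Now I'll descend and grip the knob.

Call:
servo_tool([
  {"gripper": 1,"offset": [0.075,-0.075,0.15],"delta_rot": [0,0,0]},
  {"gripper": 1,"offset": [0,0,0.3],"delta_rot": [0,0,0]},
  {"gripper": 1,"offset": [0,0,0.3],"delta_rot": [0,0,0]},
  {"gripper": 1,"offset": [0,0,0.3],"delta_rot": [0,0,0]},
  {"gripper": 1,"offset": [0,0,0.3],"delta_rot": [0,0,0]},
  {"gripper": 1,"offset": [0,0,0.16],"delta_rot": [0,0,0]},
  {"gripper": 1,"offset": [0,0,0],"delta_rot": [0,0,0]},
  {"gripper": 1,"offset": [0,0,0],"delta_rot": [0,0,0]},
  {"gripper": 1,"offset": [0,0,0],"delta_rot": [0,0,0]},
  {"gripper": 1,"offset": [0,0,0],"delta_rot": [0,0,0]},
])

```text
time_s: 17.42
position: [0.4912, 0.1747, 0.1976]
ee_rot: [[0.0, 1.0, -0.0], [1.0, -0.0, 0.0], [0.0, -0.0, -1.0]]
ft_force: [0.2, -0.3, -0.3]
gripper_width: 0.0854
grip_force: 0.0
```

Call:
servo_tool([
  {"gripper": 0,"offset": [0,0,0],"delta_rot": [0,0,0]},
  {"gripper": 0,"offset": [0,0,0],"delta_rot": [0,0,0]},
  {"gripper": 0,"offset": [0,0,0],"delta_rot": [0,0,0]},
  {"gripper": 0,"offset": [0,0,0],"delta_rot": [0,0,0]},
  {"gripper": 0,"offset": [0,0,0],"delta_rot": [0,0,0]},
  {"gripper": 0,"offset": [0,0,0],"delta_rot": [0,0,0]},
  {"gripper": 0,"offset": [0,0,0],"delta_rot": [0,0,0]},
  {"gripper": 0,"offset": [0,0,0],"delta_rot": [0,0,0]},
  {"gripper": 0,"offset": [0,0,0],"delta_rot": [0,0,0]},
  {"gripper": 0,"offset": [0,0,0],"delta_rot": [0,0,0]},
], grip_force=40)

```text
time_s: 18.25
position: [0.4911, 0.1745, 0.1972]
ee_rot: [[0.0, 1.0, -0.001], [1.0, -0.0, 0.0], [0.0, -0.001, -1.0]]
ft_force: [0.8, -1.2, 5.3]
gripper_width: 0.0165
grip_force: 39.1
```

```bash
cat > arc.py <<'E'
import sys,numpy as np
from h import *
# args: start angle, step per row (deg), rows [cx cy]
a0,st,n=map(float,sys.argv[1:4]);cx,cy=(float(v) for v in sys.argv[4:6]) if len(sys.argv)>4 else (.5168,.1368)
s=get_state();p=s["position"];print(p,fix(s),s["ft_force"].round(1),"ang",np.degrees(np.arctan2(p[1]-cy,p[0]-cx)).round(1),"r",np.hypot(p[1]-cy,p[0]-cx).round(4))
a=np.radians(a0+st*np.arange(int(n)+1));d=.045/.04*np.diff(np.c_[np.sin(a),np.cos(a)],axis=0)
print(d.round(3).tolist())
E
python3 arc.py 124.6 -9 20
```

```text
[0.49108393 0.17450538 0.19715283] [-0.008 -0.001 -0.001] [ 0.8 -1.2  5.3] ang 124.3 r 0.0456
[[0.089, 0.153], [0.064, 0.165], [0.037, 0.173], [0.01, 0.176], [-0.018, 0.176], [-0.045, 0.171], [-0.072, 0.161], [-0.096, 0.148], [-0.118, 0.131], [-0.137, 0.111], [-0.153, 0.089], [-0.165, 0.064], [-0.173, 0.037], [-0.176, 0.01], [-0.176, -0.018], [-0.171, -0.045], [-0.161, -0.072], [-0.148, -0.096], [-0.131, -0.118], [-0.111, -0.137]]
```

Call:
servo_tool([
  {"gripper": 0,"offset": [0.089,0.153,0],"delta_rot": [0,0,0]},
  {"gripper": 0,"offset": [0.064,0.165,0],"delta_rot": [0,0,0]},
  {"gripper": 0,"offset": [0.037,0.173,0],"delta_rot": [0,0,0]},
  {"gripper": 0,"offset": [0.01,0.176,0],"delta_rot": [0,0,0]},
  {"gripper": 0,"offset": [-0.018,0.176,0],"delta_rot": [0,0,0]},
  {"gripper": 0,"offset": [-0.045,0.171,0],"delta_rot": [0,0,0]},
  {"gripper": 0,"offset": [-0.072,0.161,0],"delta_rot": [0,0,0]},
  {"gripper": 0,"offset": [-0.096,0.148,0],"delta_rot": [0,0,0]},
  {"gripper": 0,"offset": [0,0,0],"delta_rot": [0,0,0]},
  {"gripper": 0,"offset": [0,0,0],"delta_rot": [0,0,0]},
])

```text
time_s: 19.08
position: [0.5455, 0.1741, 0.1973]
ee_rot: [[0.001, 1.0, 0.003], [1.0, -0.001, 0.002], [0.002, 0.003, -1.0]]
ft_force: [6.4, 2.9, 0.5]
gripper_width: 0.0165
grip_force: 39.1
```

```bash
python3 arc.py 52.6 -8 10
```

```text
[0.54547825 0.17410848 0.19729232] [ 0.026 -0.019 -0.005] [6.4 2.9 0.5] ang 52.5 r 0.0471
[[-0.104, 0.118], [-0.119, 0.102], [-0.132, 0.085], [-0.143, 0.065], [-0.15, 0.045], [-0.155, 0.023], [-0.157, 0.002], [-0.156, -0.02], [-0.151, -0.042], [-0.144, -0.062]]
```

Call:
servo_tool([
  {"gripper": 0,"offset": [-0.104,0.118,0],"delta_rot": [0,0,0]},
  {"gripper": 0,"offset": [-0.119,0.102,0],"delta_rot": [0,0,0]},
  {"gripper": 0,"offset": [-0.132,0.085,0],"delta_rot": [0,0,0]},
  {"gripper": 0,"offset": [-0.143,0.065,0],"delta_rot": [0,0,0]},
  {"gripper": 0,"offset": [-0.15,0.045,0],"delta_rot": [0,0,0]},
  {"gripper": 0,"offset": [-0.155,0.023,0],"delta_rot": [0,0,0]},
  {"gripper": 0,"offset": [0,0,0],"delta_rot": [0,0,0]},
  {"gripper": 0,"offset": [0,0,0],"delta_rot": [0,0,0]},
  {"gripper": 0,"offset": [0,0,0],"delta_rot": [0,0,0]},
  {"gripper": 0,"offset": [0,0,0],"delta_rot": [0,0,0]},
])

```text
time_s: 19.92
position: [0.5627, 0.1436, 0.1973]
ee_rot: [[0.001, 1.0, 0.003], [1.0, -0.001, 0.004], [0.004, 0.003, -1.0]]
ft_force: [5.7, 12.1, 0.6]
gripper_width: 0.0166
grip_force: 39.0
```

```bash
python3 arc.py 4.6 -8 10
```

```text
[0.56270629 0.14355093 0.19733915] [ 0.027 -0.041 -0.008] [ 5.7 12.1  0.6] ang 8.4 r 0.0464
[[-0.157, 0.002], [-0.156, -0.02], [-0.151, -0.042], [-0.144, -0.062], [-0.134, -0.082], [-0.121, -0.1], [-0.106, -0.116], [-0.089, -0.129], [-0.07, -0.14], [-0.05, -0.149]]
```

Call:
servo_tool([
  {"gripper": 0,"offset": [-0.08,0.0,0],"delta_rot": [0,0,0]},
  {"gripper": 0,"offset": [-0.08,-0.01,0],"delta_rot": [0,0,0]},
  {"gripper": 0,"offset": [0,0,0],"delta_rot": [0,0,0]},
  {"gripper": 0,"offset": [0,0,0],"delta_rot": [0,0,0]},
  {"gripper": 0,"offset": [0,0,0],"delta_rot": [0,0,0]},
  {"gripper": 0,"offset": [0,0,0],"delta_rot": [0,0,0]},
  {"gripper": 0,"offset": [0,0,0],"delta_rot": [0,0,0]},
  {"gripper": 0,"offset": [0,0,0],"delta_rot": [0,0,0]},
  {"gripper": 0,"offset": [0,0,0],"delta_rot": [0,0,0]},
  {"gripper": 0,"offset": [0,0,0],"delta_rot": [0,0,0]},
])

```text
time_s: 20.75
position: [0.5626, 0.1412, 0.1976]
ee_rot: [[0.002, 1.0, 0.004], [1.0, -0.002, 0.011], [0.011, 0.004, -1.0]]
ft_force: [3.7, 36.0, -3.5]
gripper_width: 0.0167
grip_force: 40.0
```

```bash
python3 arc.py 4.6 -8 1
```

```text
[0.56259292 0.14124701 0.19755105] [ 0.043 -0.106 -0.018] [ 3.7 36.  -3.5] ang 5.5 r 0.046
[[-0.157, 0.002]]
```

It is at the stop: the reaction rose to 36 N and the knob moved no further. A circle fit of the knob positions gives a centre of about (0.5187,0.1389) with the stop at about 7.8°. Next I'll back off two turns, tracking the commanded pose.

```bash
cat > sch.py <<'E'
import numpy as np
C=np.array([.5187,.1389]);p=np.array([.5611,.1347])
th=[0,6,18,32,46,60,75,90,105,120]+list(range(135,700,15))+[704,712,717,720]
for i,t in enumerate(th):
    a=np.radians(7.8+t);q=((C+.045*np.array([np.cos(a),np.sin(a)])-p)/.04).round(3);p=p+q*.04
    print([float(q[1]),float(q[0])],end="\n\n" if i%10==9 else " ")
print(len(th),p)
E
python3 sch.py
```

```text
[0.258, 0.055] [0.115, -0.022] [0.222, -0.08] [0.23, -0.149] [0.188, -0.2] [0.134, -0.239] [0.074, -0.284] [-0.001, -0.294] [-0.078, -0.283] [-0.148, -0.254]

[-0.209, -0.206] [-0.255, -0.146] [-0.284, -0.074] [-0.294, 0.001] [-0.283, 0.078] [-0.254, 0.148] [-0.206, 0.209] [-0.146, 0.255] [-0.074, 0.284] [0.001, 0.294]

[0.078, 0.283] [0.148, 0.254] [0.209, 0.206] [0.255, 0.146] [0.284, 0.074] [0.294, -0.001] [0.283, -0.078] [0.254, -0.148] [0.206, -0.209] [0.146, -0.255]

[0.074, -0.284] [-0.001, -0.294] [-0.078, -0.283] [-0.148, -0.254] [-0.209, -0.206] [-0.255, -0.146] [-0.284, -0.074] [-0.294, 0.001] [-0.283, 0.078] [-0.254, 0.148]

[-0.206, 0.209] [-0.146, 0.255] [-0.074, 0.284] [0.001, 0.294] [0.078, 0.283] [0.148, 0.254] [0.209, 0.206] [0.255, 0.146] [0.265, 0.071] [0.156, 0.012]

[0.098, -0.004] [0.059, -0.006] 52 [0.5633  0.14502]
```

Call:
servo_tool([
  {"gripper": 0,"offset": [0.258,0.055,0],"delta_rot": [0,0,0]},
  {"gripper": 0,"offset": [0.115,-0.022,0],"delta_rot": [0,0,0]},
  {"gripper": 0,"offset": [0.222,-0.08,0],"delta_rot": [0,0,0]},
  {"gripper": 0,"offset": [0.23,-0.149,0],"delta_rot": [0,0,0]},
  {"gripper": 0,"offset": [0.188,-0.2,0],"delta_rot": [0,0,0]},
  {"gripper": 0,"offset": [0.134,-0.239,0],"delta_rot": [0,0,0]},
  {"gripper": 0,"offset": [0.074,-0.284,0],"delta_rot": [0,0,0]},
  {"gripper": 0,"offset": [-0.001,-0.294,0],"delta_rot": [0,0,0]},
  {"gripper": 0,"offset": [-0.078,-0.283,0],"delta_rot": [0,0,0]},
  {"gripper": 0,"offset": [-0.148,-0.254,0],"delta_rot": [0,0,0]},
])

```text
time_s: 21.58
position: [0.4915, 0.1741, 0.1973]
ee_rot: [[-0.001, 1.0, 0.002], [1.0, 0.001, -0.001], [-0.001, 0.002, -1.0]]
ft_force: [9.7, -7.8, -0.1]
gripper_width: 0.017
grip_force: 40.5
```

```bash
python3 arc.py 0 1 1 .5187 .1389
```

```text
[0.49150877 0.17411755 0.19733854] [0.018 0.009 0.011] [ 9.7 -7.8 -0.1] ang 127.7 r 0.0445
[[0.02, -0.0]]
```

Call:
servo_tool([
  {"gripper": 0,"offset": [-0.209,-0.206,0],"delta_rot": [0,0,0]},
  {"gripper": 0,"offset": [-0.255,-0.146,0],"delta_rot": [0,0,0]},
  {"gripper": 0,"offset": [-0.284,-0.074,0],"delta_rot": [0,0,0]},
  {"gripper": 0,"offset": [-0.294,0.001,0],"delta_rot": [0,0,0]},
  {"gripper": 0,"offset": [-0.283,0.078,0],"delta_rot": [0,0,0]},
  {"gripper": 0,"offset": [-0.254,0.148,0],"delta_rot": [0,0,0]},
  {"gripper": 0,"offset": [-0.206,0.209,0],"delta_rot": [0,0,0]},
  {"gripper": 0,"offset": [-0.146,0.255,0],"delta_rot": [0,0,0]},
  {"gripper": 0,"offset": [-0.074,0.284,0],"delta_rot": [0,0,0]},
  {"gripper": 0,"offset": [0.001,0.294,0],"delta_rot": [0,0,0]},
])

```text
time_s: 22.42
position: [0.5242, 0.0927, 0.1972]
ee_rot: [[0.001, 1.0, -0.004], [1.0, -0.001, -0.001], [-0.001, -0.004, -1.0]]
ft_force: [-4.1, 2.6, 9.3]
gripper_width: 0.0167
grip_force: 41.5
```

```bash
python3 arc.py 0 1 1 .5187 .1389
```

```text
[0.52416388 0.09267931 0.19716432] [-0.04   0.01  -0.009] [-4.1  2.6  9.3] ang -83.3 r 0.0465
[[0.02, -0.0]]
```

Call:
servo_tool([
  {"gripper": 0,"offset": [0.078,0.283,0],"delta_rot": [0,0,0]},
  {"gripper": 0,"offset": [0.148,0.254,0],"delta_rot": [0,0,0]},
  {"gripper": 0,"offset": [0.209,0.206,0],"delta_rot": [0,0,0]},
  {"gripper": 0,"offset": [0.255,0.146,0],"delta_rot": [0,0,0]},
  {"gripper": 0,"offset": [0.284,0.074,0],"delta_rot": [0,0,0]},
  {"gripper": 0,"offset": [0.294,-0.001,0],"delta_rot": [0,0,0]},
  {"gripper": 0,"offset": [0.283,-0.078,0],"delta_rot": [0,0,0]},
  {"gripper": 0,"offset": [0.254,-0.148,0],"delta_rot": [0,0,0]},
  {"gripper": 0,"offset": [0.206,-0.209,0],"delta_rot": [0,0,0]},
  {"gripper": 0,"offset": [0.146,-0.255,0],"delta_rot": [0,0,0]},
])

```text
time_s: 23.25
position: [0.5353, 0.1796, 0.1971]
ee_rot: [[-0.0, 1.0, -0.002], [1.0, 0.0, -0.002], [-0.002, -0.002, -1.0]]
ft_force: [-0.1, -10.1, 9.4]
gripper_width: 0.017
grip_force: 41.4
```

```bash
python3 arc.py 0 1 1 .5187 .1389
```

```text
[0.53528689 0.17956539 0.19714357] [-0.024  0.02   0.003] [ -0.1 -10.1   9.4] ang 67.8 r 0.0439
[[0.02, -0.0]]
```

Call:
servo_tool([
  {"gripper": 0,"offset": [0.074,-0.284,0],"delta_rot": [0,0,0]},
  {"gripper": 0,"offset": [-0.001,-0.294,0],"delta_rot": [0,0,0]},
  {"gripper": 0,"offset": [-0.078,-0.283,0],"delta_rot": [0,0,0]},
  {"gripper": 0,"offset": [-0.148,-0.254,0],"delta_rot": [0,0,0]},
  {"gripper": 0,"offset": [-0.209,-0.206,0],"delta_rot": [0,0,0]},
  {"gripper": 0,"offset": [-0.255,-0.146,0],"delta_rot": [0,0,0]},
  {"gripper": 0,"offset": [-0.284,-0.074,0],"delta_rot": [0,0,0]},
  {"gripper": 0,"offset": [-0.294,0.001,0],"delta_rot": [0,0,0]},
  {"gripper": 0,"offset": [-0.283,0.078,0],"delta_rot": [0,0,0]},
  {"gripper": 0,"offset": [-0.254,0.148,0],"delta_rot": [0,0,0]},
])

```text
time_s: 24.08
position: [0.4823, 0.1103, 0.1972]
ee_rot: [[0.001, 1.0, -0.003], [1.0, -0.001, 0.001], [0.001, -0.003, -1.0]]
ft_force: [1.6, 5.1, 7.1]
gripper_width: 0.0168
grip_force: 41.2
```

```bash
python3 arc.py 0 1 1 .5187 .1389
```

```text
[0.48230857 0.11030778 0.1971757 ] [-0.026 -0.006 -0.008] [1.6 5.1 7.1] ang -141.8 r 0.0463
[[0.02, -0.0]]
```

Call:
servo_tool([
  {"gripper": 0,"offset": [-0.206,0.209,0],"delta_rot": [0,0,0]},
  {"gripper": 0,"offset": [-0.146,0.255,0],"delta_rot": [0,0,0]},
  {"gripper": 0,"offset": [-0.074,0.284,0],"delta_rot": [0,0,0]},
  {"gripper": 0,"offset": [0.001,0.294,0],"delta_rot": [0,0,0]},
  {"gripper": 0,"offset": [0.078,0.283,0],"delta_rot": [0,0,0]},
  {"gripper": 0,"offset": [0.148,0.254,0],"delta_rot": [0,0,0]},
  {"gripper": 0,"offset": [0.209,0.206,0],"delta_rot": [0,0,0]},
  {"gripper": 0,"offset": [0.255,0.146,0],"delta_rot": [0,0,0]},
  {"gripper": 0,"offset": [0.265,0.071,0],"delta_rot": [0,0,0]},
  {"gripper": 0,"offset": [0.156,0.012,0],"delta_rot": [0,0,0]},
])

```text
time_s: 24.92
position: [0.5636, 0.1381, 0.1972]
ee_rot: [[0.0, 1.0, -0.003], [1.0, -0.0, -0.001], [-0.001, -0.003, -1.0]]
ft_force: [-1.4, -2.6, 12.0]
gripper_width: 0.0169
grip_force: 41.6
```

Call:
servo_tool([
  {"gripper": 0,"offset": [0.098,-0.004,0],"delta_rot": [0,0,0]},
  {"gripper": 0,"offset": [0.059,-0.006,0],"delta_rot": [0,0,0]},
  {"gripper": 0,"offset": [0,0,0],"delta_rot": [0,0,0]},
  {"gripper": 0,"offset": [0,0,0],"delta_rot": [0,0,0]},
  {"gripper": 0,"offset": [0,0,0],"delta_rot": [0,0,0]},
  {"gripper": 0,"offset": [0,0,0],"delta_rot": [0,0,0]},
  {"gripper": 0,"offset": [0,0,0],"delta_rot": [0,0,0]},
  {"gripper": 0,"offset": [0,0,0],"delta_rot": [0,0,0]},
  {"gripper": 0,"offset": [0,0,0],"delta_rot": [0,0,0]},
  {"gripper": 0,"offset": [0,0,0],"delta_rot": [0,0,0]},
])

```text
time_s: 25.75
position: [0.5629, 0.1443, 0.1972]
ee_rot: [[0.001, 1.0, -0.002], [1.0, -0.001, 0.0], [0.0, -0.002, -1.0]]
ft_force: [0.5, 2.2, 8.9]
gripper_width: 0.0169
grip_force: 41.4
```

```bash
python3 arc.py 0 1 1 .5187 .1389
python3 - <<'E'
from h import *
s=get_state();f=grab_frame("wrist");g=grab_frame("top")
a=cv2.resize(g["pixels"][170:250,240:400],None,fx=4,fy=4,interpolation=cv2.INTER_CUBIC)
cv2.imwrite("pics/end.png",np.vstack([f["pixels"][150:400],a])[:600,:,::-1])
E
```

```text
[0.56294597 0.14434285 0.19721155] [-0.022 -0.004 -0.007] [0.5 2.2 8.9] ang 7.0 r 0.0446
[[0.02, -0.0]]
```

View pics/end.png

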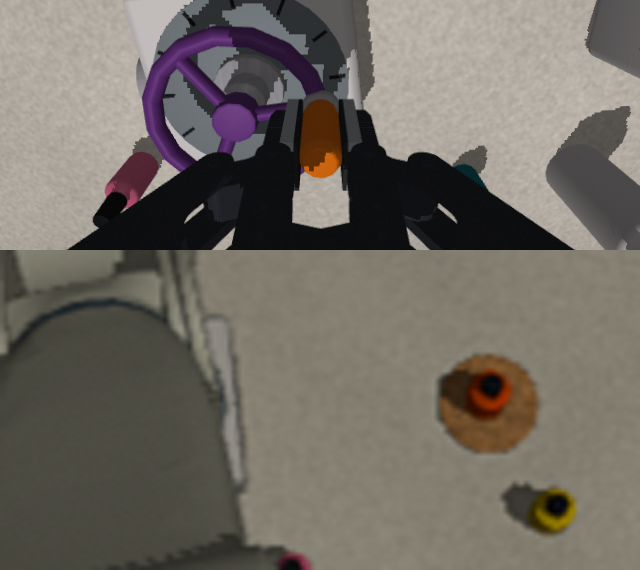

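The knob is gripped at 41 N and is back within about 1° of the stop position after two full turns. The bottle stands upright on the coaster.

```bash
python3 -c "
from rig import *
print(close_job())"
```

```text
the job is handed in; nothing more can be done
None
```

The job is handed in; the result was not reported back. I lifted the orange bottle, held it at 45°, and stood it back on its coaster. I then closed the valve to its stop and backed it off two turns, measured from the arm's position, with the knob still gripped.

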